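# Return the gauged parts to their colour-coded nests

## Task

The gauging is finished: put the four parts back in the nests made for them, each standing upright and fully down: the slim shaft in the yellow nest, the flanged shaft in the blue one, the brass bushing over the post of the green one, and the spacer, which you must first draw up out of the gap in the gauging fixture, in the orange one. Do not drop them in, leave the white jar standing where it is, and let go of everything.

Things in the scene. Friction and masses are not known exactly. Their poses are not given: they have to be found in the camera images.
- slim_shaft: Loose turned steel shaft standing upright without flange, its topmost 12 mm yellow, about 0.36 kg. 85 mm tall; 30 mm diameter from the underside to 30 mm up, 26 mm diameter from 33 mm up to the top. Origin: centre of the underside, z up. Belongs in the yellow nest.
- flanged_shaft: Loose turned steel shaft standing upright on a wide round flange, its topmost 12 mm blue, about 0.45 kg. 85 mm tall; flange 50 mm diameter and 14 mm high, above it a stem 26 mm diameter up to the top. Origin: centre of the underside, z up. Belongs in the blue nest.
- bushing: Loose plain brass ring standing on its end, about 0.38 kg. 50 mm outside diameter, 32 mm bore right through, 40 mm tall. Origin: centre of the underside, z up. Goes over the post of the green nest.
- spacer: Loose flat steel plate on edge, top 8 mm orange, about 0.30 kg: 50 mm along its x, 12 mm thick along its y, 68 mm tall along z. Origin: centre of its underside. Starts in the fixture's gap, lower 40 mm hidden, upper 28 mm exposed, held only by the gap's sides (1 mm play each side): lift it straight up. Belongs in the orange nest.
- fixture: Fixed: red tray 130 x 90 mm (x, y), rim 10 mm high, with two black jaws side by side. Origin: centre of the tray's underside, z up. Jaw tops 55 mm above it; each jaw spans x -50 to +10 mm and is 25 mm wide in y. The gap between them is 14 mm wide, along the fixture's x at y = 0, its floor 15 mm above the origin. A dial gauge stands at x +33 to +51 mm, |y| under 19 mm, 90 mm high.
- nest_slim: Fixed yellow block, 90 x 90 mm and 16 mm high, with one round recess of 45 mm diameter, 12 mm deep, in the middle of its top (recess floor 4 mm above the underside). Origin: centre of the underside, z up.
- nest_flanged: Fixed blue block, 90 x 90 mm and 16 mm high, with one round recess of 66 mm diameter, 12 mm deep, in the middle of its top (recess floor 4 mm above the underside). Origin: centre of the underside, z up.
- nest_bushing: Fixed green plate, 90 x 90 mm and 8 mm high, with an upright steel post 18 mm in diameter and 26 mm high in the middle (post top 34 mm above the underside). Origin: centre of the underside, z up.
- nest_spacer: Fixed orange block, 96 x 60 mm (x, y) and 16 mm high, with one rectangular recess 67 mm long in its own x and 29 mm wide in its own y, 12 mm deep, in the middle of its top (recess floor 4 mm above the underside). The spacer stands in it with its 50 mm length along the recess, either way round. Origin: centre of the underside, z up.
- jar: Bystander: closed white jar with a black cap, 56 mm diameter, 80 mm tall, 0.3 kg, standing loose among the parts. Origin: centre of its underside. Leave it where it is.
Not all that is in view belongs to the job. What is shaped like the flanged_shaft but purple or red is not meant.

How it is judged:
At the end, for the whole second after the job is handed in: Each part stands upright (0.15 rad), released and at rest, seated within 4 mm of its own nest's floor height: slim shaft in yellow, flanged in blue, bushing on the green post (each within 12 mm of centre), spacer in orange (15 mm). The jar stands upright within 30 mm of its start (horizontal distance between slim_shaft and nest_slim below 0.012 m and z of slim_shaft in the frame of nest_slim between 0 and 0.008 m and angle between each of slim_shaft, flanged_shaft, bushing, spacer, jar's own z axis and vertical below 0.15 rad and linear speed of each of slim_shaft, flanged_shaft, bushing, spacer below 0.02 m/s and angular speed of each of slim_shaft, flanged_shaft, bushing, spacer below 0.2 rad/s and contact force between each of slim_shaft, flanged_shaft, bushing, spacer and the fingers below 0.1 N and horizontal distance between flanged_shaft and nest_flanged below 0.012 m and z of flanged_shaft in the frame of nest_flanged between 0 and 0.008 m and horizontal distance between bushing and nest_bushing below 0.012 m and z of bushing in the frame of nest_bushing between 0.004 and 0.012 m and horizontal distance between spacer and nest_spacer below 0.015 m and z of spacer in the frame of nest_spacer between 0 and 0.008 m and distance of jar from where it was at the start of the episode below 0.03 m); the robot touches nothing.
It fails at once if the jar is knocked over or pushed 30 mm or more from its place (distance of jar from where it was at the start of the episode above 0.03 m or angle between jar's own z axis and vertical above 0.4 rad).
It fails at once if the slim shaft is dropped into its nest (it arrives faster than 0.7 m/s, a fall of about 25 mm) (horizontal distance between slim_shaft and nest_slim below 0.03 m and z of slim_shaft in the frame of nest_slim below 0.03 m and linear speed of slim_shaft above 0.7 m/s).
It fails at once if the flanged shaft is dropped into its nest (it arrives faster than 0.7 m/s, a fall of about 25 mm) (horizontal distance between flanged_shaft and nest_flanged below 0.03 m and z of flanged_shaft in the frame of nest_flanged below 0.03 m and linear speed of flanged_shaft above 0.7 m/s).
It fails at once if the bushing is dropped into its nest (it arrives faster than 0.7 m/s, a fall of about 25 mm) (horizontal distance between bushing and nest_bushing below 0.03 m and z of bushing in the frame of nest_bushing below 0.03 m and linear speed of bushing above 0.7 m/s).
It fails at once if the spacer is dropped into its nest (it arrives faster than 0.7 m/s, a fall of about 25 mm) (horizontal distance between spacer and nest_spacer below 0.03 m and z of spacer in the frame of nest_spacer below 0.03 m and linear speed of spacer above 0.7 m/s).
It also fails if it takes over 125 s, if anything falls off the work surface, if the arm or the gripper's body presses on something with over 40 N, if the wrist force passes 120 N, or if a joint passes its speed limit or range.

## Robot

A 7-joint arm with a two-finger parallel gripper is mounted at the origin on the work surface. World frame = base frame: x ahead of the robot, y to its left, z up, the work surface at z = 0. Lengths are in m, angles in rad, forces in N, time in s.
With the tool pointing down it reaches from about 0.375 to 0.925 m from the base axis. Payload 3.1 kg.
Tool frame: the origin (TCP) lies at the very end of the fingers, on their centre line; the grasp point (between the pads) lies 19 mm behind it; x points along the fingers, y is the direction in which the jaws open and shut, and the axes are right-handed (so a half turn about x gives the same grasp; the last joint's range is limited). The gripper opens to 85 mm and grips with 20 to 120 N. Pads are 22 mm wide; open, the fingers measure 114 mm over their backs; the gripper's body (76 mm by 85 mm) begins 54 mm behind the grasp point. The pads swing forward as they close: fully open they stand 13 mm farther back than shut.
Start: joints at [-1.234, 0.383, 0.044, 1.598, -0.018, 1.161, -0.05], TCP at [0.274, 0.59, 0.231] pointing down, gripper open.
Joint ranges: [-2.61, 2.61], [-0.41, 2.15], [-1.48, 1.57], [0, 2.5], [-1.57, 4.71], [0.05, 1.97], [-2.85, 2.85]. Speed limits (rad/s): [2.79, 2.79, 3.14, 3.14, 3.14, 3.14, 3.14].

## Interface

Orientations are given as a 3x3 rotation matrix whose columns are the frame's x, y, z axes.
In Python, from plant import state, capture, hand_in, look_for gives the robot as it stands. The module is installed in compiled form; this text tells all that it offers.
- The arm moves only by the tool carry_out, never from a script. Its argument "rows" is a list that holds one entry, the list of rows, each a list of 7 numbers: the shift along the tool's x, y, z in cm, then the turn, a rotation vector about the tool's x, y, z in degrees, then the gripper command: -1 is shut, 1 is fully open, values between are in proportion. A call has 1 to 10 rows; each row is the pose to reach, as a shift and turn from the pose commanded when the call began, along the tool's axes at that moment; what a row does not reach only later rows make up. A row lasts 1/12 s, in which the tool goes at most 41.7 mm and 7.16 degrees, less where a joint would pass 70% of its speed; a pose out of reach is approached as far as the arm can. A call with a gripper value outside its range is refused whole. The fingers move at their own pace and stop on an object; the grip force is fixed at half the most. Time passes only in rows, so rows that repeat a pose let the fingers close. It gives the time, the measured TCP pose, the force and the opening at its end, in the units of the state.
- state(): the state, without advancing time (a new reading comes with each control period).
- capture(name): name is "scene" or "top"; returns a dict with "image" (480x640x3 uint8, red, green, blue), "mtx" (3x3 intrinsics, pixels), "T" (4x4, takes a point from camera to world coordinates). Camera axes: x right, y down, z forward; pixel columns grow to the right and rows downward; lengths in m; the calibration is good to about 2 mm. A picture is of the moment at which its call begins. There is no depth.
- hand_in(): hands the job in, once; it reports no verdict.
Trained networks look in a picture, given as the dict that the camera call returned (one of the last four; its "shot" number tells which), for a name from the list of things; names that differ only in an ending like _2 or _b are one class to them, and where a whole thing is asked for, a point or a joint stands for the part that bears it (a point fixed in the world has none). Each returns a list of dicts, best first, with "p" (0 to 1); they miss things now and then, are a little off and sometimes report something else, mostly with a low value. They report only what shows in the picture. A call takes as long as a camera call. They do not tell look-alikes from the thing itself.
- look_for(picture, thing): "point" ([column, row] in pixels, amid what is visible of it).
The state is a dict: "time_s": time; "joints": joint angles; "joint_velocities": joint speeds; "joint_efforts": joint torques, N m; "eef_pos": TCP position; "ee_rot": TCP orientation; "wrist_force": force on the tool from outside, world axes, zero at the start; "torque": the same for the moment, N m; "opening": finger opening in m.
Only numpy, scipy, OpenCV 4.12 (cv2) and the standard library are available. Lean on these libraries where they do the work, as an engineer would, in place of code of your own. Each camera call takes 0.05 s, during which the arm holds its last target. There are 200 camera calls.

## Working session

There is one attempt and no reset: what is moved stays moved. The work goes in short steps, Python scripts to look and compute and a tool call to move; the robot and the scene stay as the last step left them, time stands still between calls to the robot, and variables do not carry over. Pictures are saved under pics/ and viewed, about 12 in all and at most 16, crops included, and the job is handed in when it is done.

Besides the shell and the picture viewer there is one more tool, called after ">>>" in YAML: its name, and indented under it one key for each argument. carry_out: Moves the arm, as the interface text tells. Its arguments: {"type":"object","properties":{"rows":{"type":"array","items":{"type":"array","items":{"type":"array","items":{"type":"number"}}}}},"required":["rows"]}

```bash
mkdir -p pics; cat > h.py <<'E'
import numpy as np,cv2
from plant import *
def ray(c,px,z):
    K,T=c["mtx"],c["T"]; d=T[:3,:3]@np.linalg.inv(K)@[px[0],px[1],1]; o=T[:3,3]
    return (o+d*(z-o[2])/d[2])
def proj(c,P):
    p=np.linalg.inv(c["T"])@np.append(P,1); q=c["mtx"]@p[:3]; return q[:2]/q[2]
E
python3 - <<'E'
from h import *
s=state(); print(s["time_s"],s["eef_pos"],s["ee_rot"],s["opening"],s["wrist_force"])
for n in("top","scene"):
    c=capture(n); cv2.imwrite(f"pics/{n}0.png",c["image"][:,:,::-1]); print(n,np.round(c["T"],3).tolist(),c["mtx"].tolist())
    for t in "slim_shaft flanged_shaft bushing spacer fixture nest_slim nest_flanged nest_bushing nest_spacer jar".split():
        print(t,[(np.round(r["point"]).tolist(),round(r["p"],2),np.round(ray(c,r["point"],0.02)[:2],3).tolist()) for r in look_for(c,t)[:4]])
E
```

```text
0.0 [0.27341963 0.58866291 0.22987076] [[-9.43093394e-04  4.21111933e-01  9.07008187e-01]
 [-2.45455804e-03  9.07004883e-01 -4.21112951e-01]
 [-9.99996543e-01 -2.62345308e-03  1.78253365e-04]] 0.08508215541961808 [-0.03321039 -0.11455903  0.05821387]
top [[-0.03, -0.985, 0.171, 0.325], [-1.0, 0.029, -0.006, 0.02], [0.001, -0.171, -0.985, 1.147], [0.0, 0.0, 0.0, 1.0]] [[545.136675849424, 0.0, 328.559288957101], [0.0, 545.136675849424, 231.4437237164032], [0.0, 0.0, 1.0]]
slim_shaft [([478.0, 300.0], 0.62, [0.368, -0.29])]
flanged_shaft [([436.0, 241.0], 0.7, [0.493, -0.212]), ([401.0, 301.0], 0.64, [0.371, -0.131]), ([391.0, 258.0], 0.59, [0.461, -0.116])]
bushing [([192.0, 299.0], 0.56, [0.388, 0.297])]
spacer [([342.0, 175.0], 0.67, [0.641, -0.019])]
fixture [([340.0, 169.0], 0.91, [0.655, -0.016])]
nest_slim [([231.0, 192.0], 0.65, [0.612, 0.218])]
nest_flanged [([432.0, 188.0], 0.7, [0.607, -0.209])]
nest_bushing []
nest_spacer [([141.0, 255.0], 0.66, [0.482, 0.405]), ([296.0, 258.0], 0.44, [0.467, 0.082])]
jar [([296.0, 259.0], 0.72, [0.464, 0.083])]
scene [[-0.854, 0.3, -0.425, 
[... 218 characters left out ...]
anged_shaft [([286.0, 206.0], 0.96, [0.474, -0.233]), ([348.0, 209.0], 0.83, [0.359, -0.141]), ([314.0, 225.0], 0.74, [0.46, -0.124])]
bushing [([468.0, 312.0], 0.68, [0.375, 0.285])]
spacer [([268.0, 253.0], 0.79, [0.6, -0.078]), ([364.0, 261.0], 0.28, [0.446, 0.051])]
fixture [([256.0, 280.0], 0.88, [0.664, -0.009]), ([313.0, 177.0], 0.33, [0.343, -0.328])]
nest_slim [([337.0, 346.0], 0.65, [0.628, 0.234])]
nest_flanged [([241.0, 234.0], 0.75, [0.618, -0.177])]
nest_bushing [([244.0, 183.0], 0.63, [0.509, -0.393]), ([474.0, 387.0], 0.31, [0.495, 0.427])]
nest_spacer [([473.0, 387.0], 0.79, [0.496, 0.425])]
jar [([364.0, 264.0], 0.91, [0.45, 0.061]), ([254.0, 280.0], 0.34, [0.667, -0.009])]
```

View pics/top0.png

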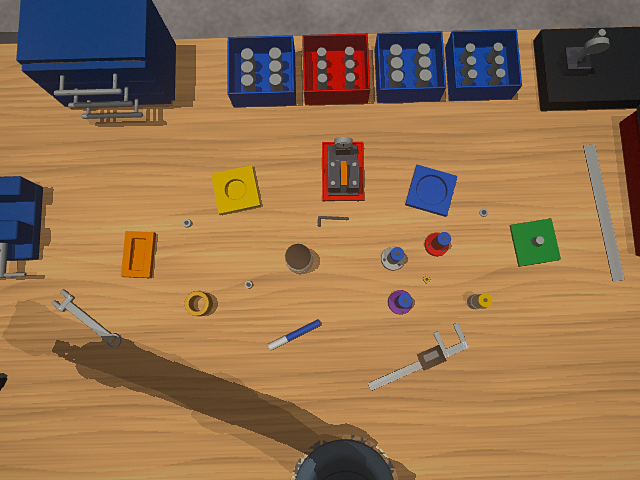

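View pics/scene0.png

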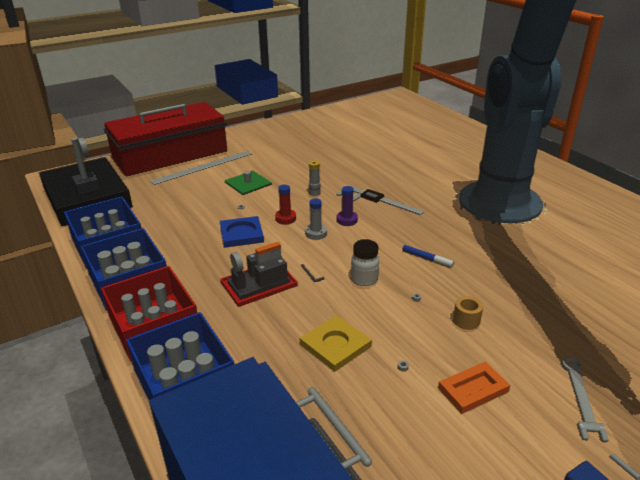

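Top view: steel flanged shaft (391,258) between the red (436,241) and purple (401,301) look-alikes. The slim shaft is at (480,300), bushing (198,303), spacer (344,173) and jar (299,258). The nests are yellow (236,190), blue (432,189), green (536,242) and orange (139,255). Next I refine these positions by colour.

```bash
cat > meas.py <<'E'
from h import *
def blob(c,near,r,hue,smin=110,vmin=50):
    hsv=cv2.cvtColor(c["image"],cv2.COLOR_RGB2HSV); m=cv2.inRange(hsv,(hue[0],smin,vmin),(hue[1],255,255))
    k=np.zeros_like(m); cv2.circle(k,tuple(int(v) for v in near),r,255,-1); m&=k
    n,l,st,ce=cv2.connectedComponentsWithStats(m)
    if n<2: return None
    i=1+st[1:,4].argmax(); cn=max(cv2.findContours((l==i).astype(np.uint8),0,1)[0],key=cv2.contourArea)
    return st[i,4],ce[i],cn
def rect(c,cn,z):
    W=np.array([ray(c,p[0],z)[:2] for p in cn],np.float32)*1000
    (x,y),(w,h),a=cv2.minAreaRect(W); return np.round([x,y,w,h,a],1)
E
python3 - <<'E'
from meas import *
Y=(22,32);B=(105,125);O=(8,20);G=(45,80);R=(0,6)
items={"nest_slim":((236,190),(336,342),34,Y,.016),"nest_flanged":((432,189),(241,231),34,B,.016),"nest_bushing":((536,242),(248,183),34,G,.008),"nest_spacer":((139,255),(474,387),40,O,.016),
"slim_top":((485,300),(314,164),12,Y,.085),"flg_top":((396,255),(315,203),12,B,.085),"red_top":((444,239),(285,189),12,B,.085),"pur_top":((404,300),(348,191),12,B,.085),"bush":((198,303),(468,311),22,(15,26),.04),"spacer":((344,173),(268,250),18,O,.083),"tray":((343,170),(257,284),45,R,.01)}
for j,n in enumerate(("top","scene")):
    c=capture(n)
    for k,v in items.items():
        b=blob(c,v[j],v[2],v[3])
        print(n,k,None if b is None else (b[0],b[1].round(1),(ray(c,b[1],v[4])[:2]*1000).round(1),rect(c,b[2],v[4])))
c=capture("top")["image"]
a=cv2.resize(c[130:215,300:385],None,fx=4,fy=4,interpolation=2);b=cv2.resize(c[225:325,370:500],None,fx=3.4,fy=3.4,interpolation=2)
cv2.imwrite("pics/crop.png",np.hstack([a,b[:340]])[:,:,::-1])
E
```

```text
top nest_slim (np.int32(1745), array([235.3, 189.1]), array([618.3, 209.4]), array([617.9, 209.4,  93.5,  90.3,  10.9]))
top nest_flanged (np.int32(1713), array([431.1, 189.9]), array([ 604.3, -208.4]), array([ 604.7, -208.6,   90.3,   91.8,   71.7]))
top nest_bushing (np.int32(1669), array([534.7, 242.1]), array([ 486.4, -422. ]), array([ 486.9, -422.3,   89.1,   89.5,    7.3]))
top nest_spacer (np.int32(5024), array([139., 255.]), array([482.6, 410.5]), array([483.7, 410.6, 171.4, 161.5,  44.7]))
top slim_top (np.int32(135), array([484.7, 299.7]), array([ 365.7, -284.7]), array([ 366.2, -284.4,   25.5,   25. ,   88.3]))
top flg_top (np.int32(135), array([396.7, 253.4]), array([ 461. , -119.1]), array([ 460.9, -118.7,   25.7,   25.7,   88.3]))
top red_top (np.int32(127), array([443.7, 238.1]), array([ 488.7, -213.3]), array([ 488.4, -213.4,   24.9,   24.3,   41.9]))
top pur_top (np.int32(143), array([404.7, 300.3]), array([ 369.2, -129.8]), array([ 368.9, -129.5,   25.2,   25.1,   87. ]))
top bush (np.int32(1505), array([198., 303.]), array([378.2, 280.6]), array([378.4, 280.6,  88.
[... 918 characters left out ...]
array([315.2, 203.3]), array([ 465.8, -108.9]), array([ 466.4, -108.7,   39.4,   22. ,   58.7]))
scene red_top (np.int32(78), array([283.8, 189.1]), array([ 493.1, -202.5]), array([ 493.4, -203.4,   38.8,   20.6,   61.3]))
scene pur_top (np.int32(85), array([347.3, 190.8]), array([ 375.3, -118.7]), array([ 374.8, -120.2,   42.2,   22.8,   57.7]))
scene bush (np.int32(1515), array([468., 311.]), array([392.2, 299.9]), array([390.5, 297.7, 123.5,  75.4,  39.6]))
scene spacer (np.int32(509), array([269.3, 244.7]), array([623.6, -20.6]), array([618.6, -20.1,  79.2,  76.8,  43.3]))
scene tray (np.int32(598), array([257. , 290.4]), array([671.8,  10.8]), array([656.4, -13. ,  99.7, 132.1,  88.9]))
```

View pics/crop.png

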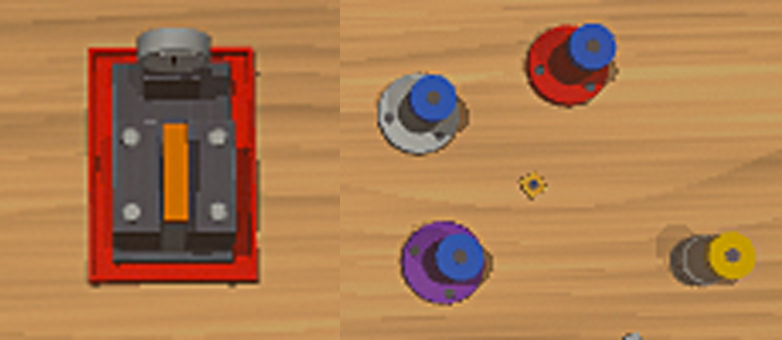

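Positions agree with the sizes given: tray 89x130, shaft tops 25 and spacer 12x50 mm. The crop shows the spacer between the jaws along x, with the gauge at the far end. The orange nest and bushing blobs ran into the wood, so I measure those again.

```bash
python3 - <<'E'
from meas import *
c=capture("top"); hsv=cv2.cvtColor(c["image"],cv2.COLOR_RGB2HSV)
print(hsv[255,126],hsv[255,139],hsv[280,139],hsv[303,188],hsv[303,230],hsv[294,200])
for s in (170,190,205,220):
    for k,p,r,h,z in (("nest",(139,255),34,(5,20),.016),("bush",(198,303),20,(15,28),.04)):
        b=blob(c,p,r,h,s); print(s,k,None if b is None else (b[0],b[1].round(1),rect(c,b[2],z)))
cv2.imwrite("pics/crop2.png",np.hstack([cv2.resize(c["image"][y-35:y+35,x-35:x+35],None,fx=5,fy=5,interpolation=2) for x,y in((139,255),(198,303))])[:,:,::-1])
E
```

```text
[ 17 255 199] [ 17 255 199] [ 16 139 192] [ 19 199 182] [ 15 140 184] [ 21 193 203]
170 nest (np.int32(1443), array([138. , 254.1]), array([485.1, 412.6,  65.5,  97. ,  86.1]))
170 bush (np.int32(419), array([198.2, 303.3]), array([378.2, 279.6,  54.9,  48. ,  88.3]))
190 nest (np.int32(1427), array([138. , 254.1]), array([485.1, 412.5,  65. ,  97. ,  86.3]))
190 bush (np.int32(260), array([197.1, 303.2]), array([378.7, 283.4,  47.6,  49.2,  63.3]))
205 nest (np.int32(1410), array([138. , 254.1]), array([484.9, 412.7,  64.7,  96.4,  86.1]))
205 bush (np.int32(2), array([190.5, 293.5]), array([397.6, 295.9,   2.8,   0. , 134.4]))
220 nest (np.int32(1366), array([138. , 254.1]), array([485.1, 412.7,  64.6,  96. ,  86. ]))
220 bush None
```

View pics/crop2.png

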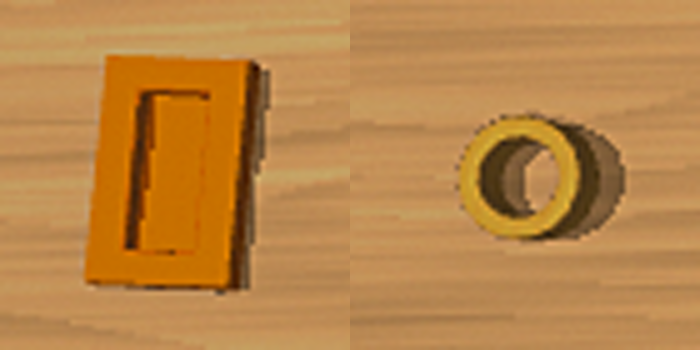

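Nest_spacer: centre about (485,415) mm after taking off the visible side wall, long axis at -4°. Bushing: (378.5,283.5). I start with the bushing.

>>> carry_out:
  rows:
    - [[13, -23.2, 22.4, 0, 0, 0, 1], [13, -23.2, 22.4, 0, 0, 0, 1], [13, -23.2, 22.4, 0, 0, 0, 1], [13, -23.2, 22.4, 0, 0, 0, 1], [13, -23.2, 22.4, 0, 0, 0, 1], [13, -23.2, 22.4, 0, 0, 0, 1], [13, -23.2, 22.4, 0, 0, 0, 1], [13, -23.2, 22.4, 0, 0, 0, 1], [13, -23.2, 22.4, 0, 0, 0, 1], [13, -23.2, 22.4, 0, 0, 0, 1]]

```text
time_s: 2.13
eef_pos: [0.3797, 0.2783, 0.0995]
ee_rot: [[-0.003, 0.429, 0.903], [-0.005, 0.903, -0.429], [-1.0, -0.006, -0.0]]
wrist_force: [-0.3, -0.2, -0.4]
opening: 0.0856
```

```bash
cat > go.py <<'E'
import sys
from h import *
from scipy.spatial.transform import Rotation as Q
# args: x y z (mm) yaw(deg) of tool y ; multiple waypoints separated by ','
s=state(); R=np.array(s["ee_rot"]); p=np.array(s["eef_pos"])
print("now",(p*1000).round(1),"yaw",np.degrees(np.arctan2(R[1,1],R[0,1])).round(1),"t",round(s["time_s"],2),"F",np.round(s["wrist_force"],1),"open",round(s["opening"]*1000,1),"q7",round(s["joints"][6],2))
for w in " ".join(sys.argv[1:]).split(","):
    if not w.strip(): continue
    x,y,z,a=map(float,w.split()); a=np.radians(a); ya=np.array([np.cos(a),np.sin(a),0]); xa=np.array([0,0,-1.])
    T=np.c_[xa,ya,np.cross(xa,ya)]; d=np.array([x,y,z])/1000-p; r=np.degrees(Q.from_matrix(R.T@T).as_rotvec())
    print("shift cm",(R.T@d*100).round(2),"turn",r.round(1),"rows",round(max(np.linalg.norm(d)/.0417,np.linalg.norm(r)/7.16),1))
E
python3 go.py 378.5 283.5 8 65
```

```text
now [379.7 278.3  99.5] yaw 64.6 t 2.13 F [-0.3 -0.2 -0.4] open 85.6 q7 0.45
shift cm [ 9.14  0.47 -0.32] turn [-0.4 -0.   0.3] rows 2.2
```

>>> carry_out:
  rows:
    - [[3, 0.3, -0.2, 0, 0, 0, 1], [6, 0.3, -0.2, 0, 0, 0, 1], [9, 0.3, -0.2, 0, 0, 0, 1], [9.1, 0.3, -0.2, 0, 0, 0, 1], [9.1, 0.3, -0.2, 0, 0, 0, -1], [9.1, 0.3, -0.2, 0, 0, 0, -1], [9.1, 0.3, -0.2, 0, 0, 0, -1], [9.1, 0.3, -0.2, 0, 0, 0, -1], [9.1, 0.3, -0.2, 0, 0, 0, -1], [9.1, 0.3, -0.2, 0, 0, 0, -1]]

```text
time_s: 2.97
eef_pos: [0.3792, 0.2886, 0.0126]
ee_rot: [[0.001, 0.421, 0.907], [0.001, 0.907, -0.421], [-1.0, 0.001, 0.0]]
wrist_force: [-1.4, -3.1, 4.8]
opening: 0.0493
```

```bash
python3 go.py 378.5 283.5 200 65,480 -300 200 20,486.5 -422 150 20
```

```text
now [379.2 288.6  12.6] yaw 65.1 t 2.97 F [-1.4 -3.1  4.8] open 49.3 q7 0.49
shift cm [-18.74  -0.47   0.16] turn [ 0.1  0.  -0.1] rows 4.5
shift cm [-18.8  -49.12  33.94] turn [45.1 -0.  -0.1] rows 15.0
shift cm [-13.81 -59.91  39.67] turn [45.1 -0.  -0.1] rows 17.5
```

>>> carry_out:
  rows:
    - [[-4, 0, 0, 0, 0, 0, -1], [-8, 0, 0, 0, 0, 0, -1], [-12, 0, 0, 0, 0, 0, -1], [-16, -1, 1, 5, 0, 0, -1], [-18.8, -4, 3, 10, 0, 0, -1], [-18.8, -7, 5, 15, 0, 0, -1], [-18.8, -10, 7, 20, 0, 0, -1], [-18.8, -13.4, 9.2, 25, 0, 0, -1], [-18.8, -16.8, 11.5, 30, 0, 0, -1], [-18.8, -20.2, 13.9, 35, 0, 0, -1]]

```text
time_s: 3.8
eef_pos: [0.419, 0.045, 0.1992]
ee_rot: [[0.002, 0.867, 0.498], [0.003, 0.498, -0.867], [-1.0, 0.003, -0.001]]
wrist_force: [1.8, -0.1, -4.0]
opening: 0.0486
```

```bash
python3 go.py 486.5 -422 150 20
```

```text
now [419.   45.  199.2] yaw 29.9 t 3.8 F [ 1.8 -0.1 -4. ] open 48.6 q7 0.3
shift cm [  4.82 -17.43  43.86] turn [ 9.9 -0.1 -0.2] rows 11.4
```

>>> carry_out:
  rows:
    - [[0, -17.4, 43.8, 10, 0, 0, -1], [0, -17.4, 43.8, 10, 0, 0, -1], [0, -17.4, 43.8, 10, 0, 0, -1], [0, -17.4, 43.8, 10, 0, 0, -1], [0, -17.4, 43.8, 10, 0, 0, -1], [0, -17.4, 43.8, 10, 0, 0, -1], [0, -17.4, 43.8, 10, 0, 0, -1], [4.8, -17.4, 43.8, 10, 0, 0, -1], [4.8, -17.4, 43.8, 10, 0, 0, -1], [4.8, -17.4, 43.8, 10, 0, 0, -1]]

```text
time_s: 4.63
eef_pos: [0.4808, -0.3624, 0.1665]
ee_rot: [[0.002, 0.939, 0.345], [0.001, 0.345, -0.939], [-1.0, 0.003, -0.0]]
wrist_force: [1.1, -0.1, -3.0]
opening: 0.0489
```

```bash
python3 go.py 486.5 -422 100 20
```

```text
now [ 480.8 -362.4  166.5] yaw 20.2 t 4.63 F [ 1.1 -0.1 -3. ] open 48.9 q7 1.21
shift cm [ 6.64 -1.53  5.79] turn [ 0.2 -0.  -0.2] rows 2.1
```

>>> carry_out:
  rows:
    - [[3, -1.2, 4.5, 0, 0, 0, -1], [5, -1.2, 4.5, 0, 0, 0, -1], [5, -1.2, 4.5, 0, 0, 0, -1], [5, -1.2, 4.5, 0, 0, 0, -1], [5, -1.2, 4.5, 0, 0, 0, -1], [5, -1.2, 4.5, 0, 0, 0, -1]]

```text
time_s: 5.13
eef_pos: [0.4862, -0.4066, 0.1178]
ee_rot: [[0.004, 0.938, 0.346], [-0.0, 0.346, -0.938], [-1.0, 0.003, 0.001]]
wrist_force: [-0.8, 0.3, -3.7]
opening: 0.0485
```

```bash
python3 go.py 486.5 -422 60 20
python3 - <<'E'
from h import *
c=capture("scene"); cv2.imwrite("pics/s1.png",cv2.resize(c["image"][90:250,160:370],None,fx=3,fy=3,interpolation=2)[:,:,::-1])
E
```

```text
now [ 486.2 -406.6  117.8] yaw 20.2 t 5.13 F [-0.8  0.3 -3.7] open 48.5 q7 1.32
shift cm [ 5.78 -0.52  1.45] turn [ 0.2  0.1 -0.2] rows 1.4
```

View pics/s1.png

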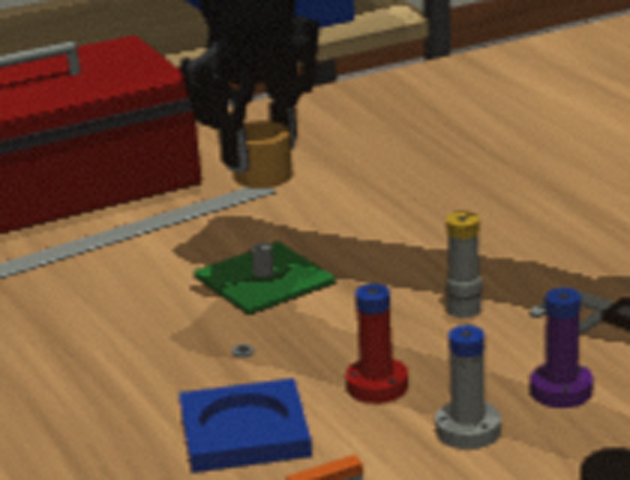

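The picture shows the bushing held upright in the gripper, above and behind the green post. I correct the rest of the distance.

>>> carry_out:
  rows:
    - [[2, -0.5, 1.4, 0, 0, 0, -1], [4, -0.5, 1.4, 0, 0, 0, -1], [5.6, -0.5, 1.4, 0, 0, 0, -1], [5.6, -0.5, 1.4, 0, 0, 0, -1], [5.6, -0.5, 1.4, 0, 0, 0, -1], [5.6, -0.5, 1.4, 0, 0, 0, -1]]

```text
time_s: 5.68
eef_pos: [0.4855, -0.4223, 0.061]
ee_rot: [[0.002, 0.939, 0.345], [-0.0, 0.345, -0.939], [-1.0, 0.001, 0.001]]
wrist_force: [0.8, -1.1, -3.8]
opening: 0.0487
```

```bash
python3 go.py 486.5 -422 20 20
python3 - <<'E'
from h import *
c=capture("scene"); print(proj(c,[.4865,-.422,.034]),proj(c,[.4865,-.422,.047]))
cv2.imwrite("pics/s2.png",cv2.resize(c["image"][120:230,190:320],None,fx=4,fy=4,interpolation=2)[:,:,::-1])
E
```

```text
now [ 485.5 -422.3   61. ] yaw 20.2 t 5.68 F [ 0.8 -1.1 -3.8] open 48.7 q7 1.37
shift cm [4.1 0.1 0. ] turn [ 0.2  0.1 -0.1] rows 1.0
[246.66946653 171.37924396] [246.26525648 166.85247124]
```

View pics/s2.png

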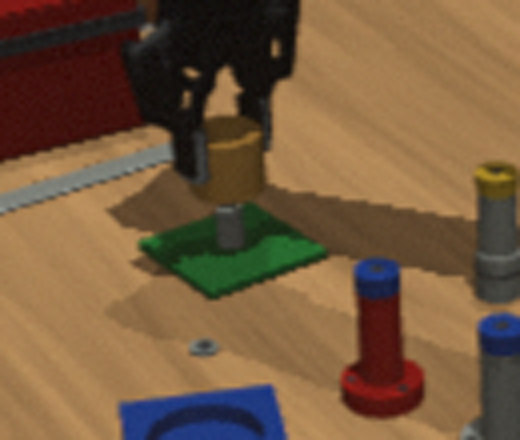

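The bushing (228) is centred over the post (231). I lower it slowly and stop at seating height.

>>> carry_out:
  rows:
    - [[1, 0, 0, 0, 0, 0, -1], [2, 0, 0, 0, 0, 0, -1], [3, 0, 0, 0, 0, 0, -1], [3.5, 0, 0, 0, 0, 0, -1], [3.9, 0, 0, 0, 0, 0, -1], [3.9, 0, 0, 0, 0, 0, -1], [3.9, 0, 0, 0, 0, 0, -1], [3.9, 0, 0, 0, 0, 0, -1]]

```text
time_s: 6.4
eef_pos: [0.4841, -0.4227, 0.0208]
ee_rot: [[-0.0, 0.939, 0.343], [0.0, 0.343, -0.939], [-1.0, -0.0, -0.0]]
wrist_force: [-0.5, 1.0, -2.6]
opening: 0.0486
```

```bash
python3 go.py 486.5 -422 150 20, 366 -284.5 150 20
```

```text
now [ 484.1 -422.7   20.8] yaw 20.1 t 6.4 F [-0.5  1.  -2.6] open 48.6 q7 1.4
shift cm [-1.292e+01  2.400e-01  1.000e-02] turn [ 0.1 -0.   0. ] rows 3.1
shift cm [-12.91  -6.36 -17.04] turn [ 0.1 -0.   0. ] rows 5.3
```

>>> carry_out:
  rows:
    - [[0.1, 0.1, 0, 0, 0, 0, -1], [0.1, 0.1, 0, 0, 0, 0, 1], [0.1, 0.1, 0, 0, 0, 0, 1], [0.1, 0.1, 0, 0, 0, 0, 1], [0.1, 0.1, 0, 0, 0, 0, 1], [0.1, 0.1, 0, 0, 0, 0, 1], [-3, 0.1, 0, 0, 0, 0, 1], [-6, 0.1, 0, 0, 0, 0, 1], [-10, 0.1, 0, 0, 0, 0, 1], [-13, -0.5, -2, 0, 0, 0, 1]]

```text
time_s: 7.23
eef_pos: [0.4752, -0.4092, 0.1545]
ee_rot: [[0.004, 0.939, 0.343], [-0.007, 0.343, -0.939], [-1.0, 0.002, 0.008]]
wrist_force: [0.3, -0.6, 0.5]
opening: 0.0855
```

```bash
python3 go.py 366 -284.5 150 20, 366 -284.5 58 20
python3 - <<'E'
from h import *
c=capture("scene"); cv2.imwrite("pics/s3.png",cv2.resize(c["image"][120:230,190:320],None,fx=4,fy=4,interpolation=2)[:,:,::-1])
E
```

```text
now [ 475.2 -409.2  154.5] yaw 20.1 t 7.23 F [ 0.3 -0.6  0.5] open 85.5 q7 1.3
shift cm [  0.32  -5.99 -15.46] turn [ 0.1  0.4 -0.1] rows 4.0
shift cm [  9.52  -6.   -15.54] turn [ 0.1  0.4 -0.1] rows 4.6
```

View pics/s3.png

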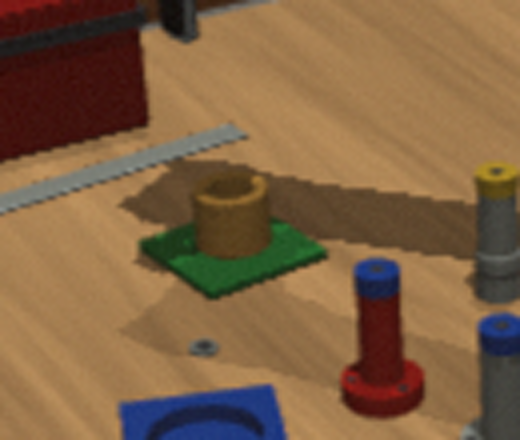

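Bushing seated flat on the green plate. Now the slim shaft.

>>> carry_out:
  rows:
    - [[0, -5.8, -15, 0, 0, 0, 1], [0, -5.8, -15, 0, 0, 0, 1], [0, -5.8, -15, 0, 0, 0, 1], [0, -5.8, -15, 0, 0, 0, 1], [0, -5.8, -15, 0, 0, 0, 1], [0, -5.8, -15, 0, 0, 0, 1], [0, -5.8, -15, 0, 0, 0, 1], [0, -5.8, -15, 0, 0, 0, 1]]

```text
time_s: 7.95
eef_pos: [0.3684, -0.286, 0.152]
ee_rot: [[0.002, 0.939, 0.343], [-0.002, 0.343, -0.939], [-1.0, 0.001, 0.003]]
wrist_force: [-0.2, -0.6, 0.4]
opening: 0.0854
```

```bash
python3 go.py 366 -284.5 40 20
```

```text
now [ 368.4 -286.   152. ] yaw 20.1 t 7.95 F [-0.2 -0.6  0.4] open 85.4 q7 1.07
shift cm [11.19 -0.19 -0.26] turn [ 0.1  0.2 -0.1] rows 2.7
```

>>> carry_out:
  rows:
    - [[4, -0.2, -0.2, 0, 0, 0, 1], [8, -0.2, -0.2, 0, 0, 0, 1], [11.2, -0.2, -0.2, 0, 0, 0, 1], [11.2, -0.2, -0.2, 0, 0, 0, 1], [11.2, -0.2, -0.2, 0, 0, 0, -1], [11.2, -0.2, -0.2, 0, 0, 0, -1], [11.2, -0.2, -0.2, 0, 0, 0, -1], [11.2, -0.2, -0.2, 0, 0, 0, -1], [11.2, -0.2, -0.2, 0, 0, 0, -1], [11.2, -0.2, -0.2, 0, 0, 0, -1]]

```text
time_s: 8.78
eef_pos: [0.3658, -0.2843, 0.0409]
ee_rot: [[0.004, 0.939, 0.344], [-0.001, 0.344, -0.939], [-1.0, 0.003, 0.002]]
wrist_force: [0.2, 1.4, 6.4]
opening: 0.024
```

```bash
python3 go.py 366 -284.5 190 20, 618 210 190 20
```

```text
now [ 365.8 -284.3   40.9] yaw 20.1 t 8.78 F [0.2 1.4 6.4] open 24.0 q7 1.3
shift cm [-14.91   0.06   0.05] turn [ 0.1  0.1 -0.2] rows 3.6
shift cm [-14.85  40.72 -37.73] turn [ 0.1  0.1 -0.2] rows 13.8
```

>>> carry_out:
  rows:
    - [[-4, 0, 0, 0, 0, 0, -1], [-8, 0, 0, 0, 0, 0, -1], [-12, 0, 0, 0, 0, 0, -1], [-14.9, 1, -1, 0, 0, 0, -1], [-14.9, 3.5, -3.3, 0, 0, 0, -1], [-14.9, 6.2, -5.8, 0, 0, 0, -1], [-14.9, 9, -8.4, 0, 0, 0, -1], [-14.9, 11.8, -11, 0, 0, 0, -1], [-14.9, 14.6, -13.6, 0, 0, 0, -1], [-14.9, 17.4, -16.2, 0, 0, 0, -1]]

```text
time_s: 9.62
eef_pos: [0.4713, -0.0696, 0.188]
ee_rot: [[-0.0, 0.939, 0.343], [0.002, 0.343, -0.939], [-1.0, 0.0, -0.002]]
wrist_force: [0.7, -0.4, -3.9]
opening: 0.024
```

```bash
python3 go.py 618 210 190 20
```

```text
now [471.3 -69.6 188. ] yaw 20.1 t 9.62 F [ 0.7 -0.4 -3.9] open 24.0 q7 0.49
shift cm [ -0.16  23.37 -21.23] turn [ 0.1 -0.1 -0. ] rows 7.6
```

>>> carry_out:
  rows:
    - [[0, 22.4, -20.2, 0, 0, 0, -1], [0, 22.4, -20.2, 0, 0, 0, -1], [0, 22.4, -20.2, 0, 0, 0, -1], [0, 22.4, -20.2, 0, 0, 0, -1], [0, 22.4, -20.2, 0, 0, 0, -1], [0, 22.4, -20.2, 0, 0, 0, -1], [0, 22.4, -20.2, 0, 0, 0, -1], [0, 22.4, -20.2, 0, 0, 0, -1], [0, 22.4, -20.2, 0, 0, 0, -1], [0, 22.4, -20.2, 0, 0, 0, -1]]

```text
time_s: 10.45
eef_pos: [0.6118, 0.1964, 0.1871]
ee_rot: [[-0.002, 0.938, 0.347], [-0.001, 0.347, -0.938], [-1.0, -0.002, 0.001]]
wrist_force: [-0.1, -1.0, -4.4]
opening: 0.0239
```

```bash
python3 go.py 618 210.5 75 20
```

```text
now [611.8 196.4 187.1] yaw 20.3 t 10.45 F [-0.1 -1.  -4.4] open 23.9 q7 0.17
shift cm [11.2   1.1  -1.11] turn [0.3 0.  0.1] rows 2.7
```

>>> carry_out:
  rows:
    - [[4, 1.0, -1, 0, 0, 0, -1], [8, 1.0, -1, 0, 0, 0, -1], [10.5, 1.0, -1, 0, 0, 0, -1], [11.2, 1.0, -1, 0, 0, 0, -1], [11.2, 1.0, -1, 0, 0, 0, -1], [11.2, 1.0, -1, 0, 0, 0, -1], [11.2, 1.0, -1, 0, 0, 0, -1], [11.2, 1.0, -1, 0, 0, 0, -1]]

```text
time_s: 11.12
eef_pos: [0.6215, 0.2079, 0.0792]
ee_rot: [[0.005, 0.939, 0.343], [0.002, 0.343, -0.939], [-1.0, 0.006, -0.0]]
wrist_force: [-1.5, 0.4, -4.1]
opening: 0.024
```

```bash
python3 go.py 618 210.5 45 20
python3 - <<'E'
from h import *
c=capture("scene"); cv2.imwrite("pics/s4.png",cv2.resize(c["image"][230:390,240:440],None,fx=3,fy=3,interpolation=2)[:,:,::-1])
E
```

```text
now [621.5 207.9  79.2] yaw 20.0 t 11.12 F [-1.5  0.4 -4.1] open 24.0 q7 0.21
shift cm [ 3.42 -0.26 -0.36] turn [ 0.  -0.  -0.3] rows 0.8
```

View pics/s4.png

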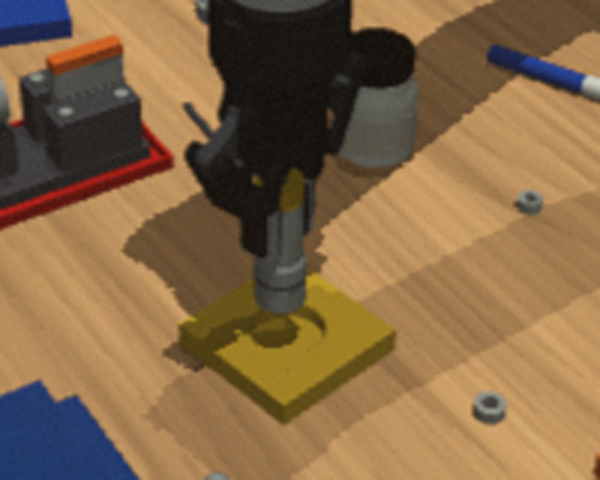

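Slim shaft upright and centred over the yellow recess. I lower it.

>>> carry_out:
  rows:
    - [[0, -0.2, -0.3, 0, 0, 0, -1], [1, -0.2, -0.3, 0, 0, 0, -1], [2, -0.2, -0.3, 0, 0, 0, -1], [2.8, -0.2, -0.3, 0, 0, 0, -1], [3.2, -0.2, -0.3, 0, 0, 0, -1], [3.3, -0.2, -0.3, 0, 0, 0, -1], [3.4, -0.2, -0.3, 0, 0, 0, -1], [3.4, -0.2, -0.3, 0, 0, 0, -1], [3.4, -0.2, -0.3, 0, 0, 0, -1]]

```text
time_s: 11.92
eef_pos: [0.6145, 0.2099, 0.0446]
ee_rot: [[-0.006, 0.939, 0.343], [0.0, 0.343, -0.939], [-1.0, -0.005, -0.002]]
wrist_force: [-8.8, -2.2, 16.2]
opening: 0.0239
```

```bash
python3 go.py 618 210.5 44.5 20
```

```text
now [614.5 209.9  44.6] yaw 20.1 t 11.92 F [-8.8 -2.2 16.2] open 23.9 q7 0.22
shift cm [0.01 0.35 0.07] turn [ 0.1 -0.1  0.3] rows 0.1
```

Contact at seating height, about 16 N. I release and rise.

>>> carry_out:
  rows:
    - [[0, 0, 0, 0, 0, 0, 1], [0, 0, 0, 0, 0, 0, 1], [0, 0, 0, 0, 0, 0, 1], [0, 0, 0, 0, 0, 0, 1], [0, 0, 0, 0, 0, 0, 1], [0, 0, 0, 0, 0, 0, 1], [-3, 0, 0, 0, 0, 0, 1], [-7, 0, 0, 0, 0, 0, 1], [-11, 0, 0, 0, 0, 0, 1], [-12, 0, 0, 0, 0, 0, 1]]

```text
time_s: 12.75
eef_pos: [0.6208, 0.2109, 0.1694]
ee_rot: [[0.011, 0.939, 0.343], [0.004, 0.343, -0.939], [-1.0, 0.012, -0.0]]
wrist_force: [1.1, -0.6, 1.6]
opening: 0.0854
```

```bash
python3 go.py 461 -119 165 57
```

```text
now [620.8 210.9 169.4] yaw 20.1 t 12.75 F [ 1.1 -0.6  1.6] open 85.4 q7 0.16
shift cm [  0.11 -26.33  25.51] turn [-36.9   0.2  -0.7] rows 8.8
```

>>> carry_out:
  rows:
    - [[0, -26.2, 25.4, -37, 0, 0, 1], [0, -26.2, 25.4, -37, 0, 0, 1], [0, -26.2, 25.4, -37, 0, 0, 1], [0, -26.2, 25.4, -37, 0, 0, 1], [0, -26.2, 25.4, -37, 0, 0, 1], [0, -26.2, 25.4, -37, 0, 0, 1], [0, -26.2, 25.4, -37, 0, 0, 1], [0, -26.2, 25.4, -37, 0, 0, 1], [0, -26.2, 25.4, -37, 0, 0, 1], [0, -26.2, 25.4, -37, 0, 0, 1]]

```text
time_s: 13.58
eef_pos: [0.4531, -0.1262, 0.1619]
ee_rot: [[-0.002, 0.554, 0.833], [-0.002, 0.833, -0.554], [-1.0, -0.002, -0.0]]
wrist_force: [-0.7, -0.2, -0.9]
opening: 0.0853
```

```bash
python3 go.py 461 -119 40 57
```

```text
now [ 453.1 -126.2  161.9] yaw 56.4 t 13.58 F [-0.7 -0.2 -0.9] open 85.3 q7 1.25
shift cm [12.19  1.07  0.26] turn [-0.6 -0.   0.1] rows 2.9
```

>>> carry_out:
  rows:
    - [[0, 0.7, 0.2, 0, 0, 0, 1], [0, 0.7, 0.2, 0, 0, 0, 1], [3, 0.7, 0.2, 0, 0, 0, 1], [6, 0.7, 0.2, 0, 0, 0, 1]]

```text
time_s: 13.92
eef_pos: [0.4671, -0.1114, 0.1032]
ee_rot: [[0.007, 0.539, 0.842], [0.001, 0.842, -0.539], [-1.0, 0.004, 0.006]]
wrist_force: [0.2, 0.8, -0.5]
opening: 0.0852
```

```bash
python3 go.py 461 -119 40 57
```

```text
now [ 467.1 -111.4  103.2] yaw 57.4 t 13.92 F [ 0.2  0.8 -0.5] open 85.2 q7 1.32
shift cm [ 6.32 -1.   -0.15] turn [ 0.4  0.3 -0.3] rows 1.5
```

>>> carry_out:
  rows:
    - [[0, -0.2, 0, 0, 0, 0, 1], [0, -0.2, 0, 0, 0, 0, 1], [0, -0.2, 0, 0, 0, 0, 1], [0, -0.2, 0, 0, 0, 0, 1], [0, -0.2, 0, 0, 0, 0, 1], [0, -0.2, 0, 0, 0, 0, 1]]

```text
time_s: 14.42
eef_pos: [0.4629, -0.1153, 0.1034]
ee_rot: [[0.003, 0.543, 0.84], [0.0, 0.84, -0.543], [-1.0, 0.002, 0.002]]
wrist_force: [-0.1, 0.0, 0.8]
opening: 0.0853
```

```bash
python3 go.py 461 -119 40 57
```

```text
now [ 462.9 -115.3  103.4] yaw 57.1 t 14.42 F [-0.1  0.   0.8] open 85.3 q7 1.32
shift cm [ 6.34 -0.43  0.02] turn [ 0.1  0.1 -0.1] rows 1.5
```

>>> carry_out:
  rows:
    - [[2.2, -0.4, 0, 0, 0, 0, 1], [4.4, -0.4, 0, 0, 0, 0, 1], [6.3, -0.4, 0, 0, 0, 0, 1], [6.3, -0.4, 0, 0, 0, 0, 1], [6.3, -0.4, 0, 0, 0, 0, -1], [6.3, -0.4, 0, 0, 0, 0, -1], [6.3, -0.4, 0, 0, 0, 0, -1], [6.3, -0.4, 0, 0, 0, 0, -1], [6.3, -0.4, 0, 0, 0, 0, -1], [6.3, -0.4, 0, 0, 0, 0, -1]]

```text
time_s: 15.25
eef_pos: [0.4607, -0.1186, 0.0401]
ee_rot: [[0.002, 0.543, 0.84], [0.0, 0.84, -0.543], [-1.0, 0.002, 0.002]]
wrist_force: [-0.4, 1.3, 5.8]
opening: 0.0241
```

```bash
python3 go.py 461 -119 190 57, 604.5 -209 190 57
```

```text
now [ 460.7 -118.6   40.1] yaw 57.1 t 15.25 F [-0.4  1.3  5.8] open 24.1 q7 1.42
shift cm [-14.99   0.     0.08] turn [ 0.1  0.1 -0.1] rows 3.6
shift cm [-14.96   0.24  17.01] turn [ 0.1  0.1 -0.1] rows 5.4
```

>>> carry_out:
  rows:
    - [[-4, 0, 0, 0, 0, 0, -1], [-8, 0, 0, 0, 0, 0, -1], [-12, 0, 0, 0, 0, 0, -1], [-14, 0.1, 1, 0, 0, 0, -1], [-14, 0.1, 4.5, 0, 0, 0, -1], [-14, 0.1, 8, 0, 0, 0, -1], [-14, 0.1, 11.5, 0, 0, 0, -1], [-14, 0.2, 14.5, 0, 0, 0, -1], [-14, 0.2, 16.2, 0, 0, 0, -1], [-14, 0.2, 17, 0, 0, 0, -1]]

```text
time_s: 16.08
eef_pos: [0.6042, -0.2108, 0.1777]
ee_rot: [[-0.001, 0.544, 0.839], [-0.002, 0.839, -0.544], [-1.0, -0.002, -0.0]]
wrist_force: [-0.0, 0.3, -3.4]
opening: 0.0241
```

>>> carry_out:
  rows:
    - [[2, 0, 0, 0, 0, 0, -1], [4, 0, 0, 0, 0, 0, -1], [6, 0, 0, 0, 0, 0, -1], [8, 0, 0, 0, 0, 0, -1], [9.5, 0, 0, 0, 0, 0, -1], [10, 0, 0, 0, 0, 0, -1], [10, 0, 0, 0, 0, 0, -1], [10, 0, 0, 0, 0, 0, -1], [10, 0, 0, 0, 0, 0, -1]]

```text
time_s: 16.83
eef_pos: [0.6044, -0.2099, 0.0805]
ee_rot: [[0.003, 0.543, 0.839], [-0.001, 0.839, -0.543], [-1.0, 0.001, 0.003]]
wrist_force: [0.0, 0.1, -3.0]
opening: 0.0243
```

```bash
python3 go.py 604.5 -208.5 44 57
python3 - <<'E'
from h import *
c=capture("scene"); cv2.imwrite("pics/s5.png",cv2.resize(c["image"][120:290,160:360],None,fx=3,fy=3,interpolation=2)[:,:,::-1])
E
```

```text
now [ 604.4 -209.9   80.5] yaw 57.1 t 16.83 F [ 0.   0.1 -3. ] open 24.3 q7 1.55
shift cm [ 3.65  0.12 -0.08] turn [ 0.1  0.1 -0. ] rows 0.9
```

View pics/s5.png

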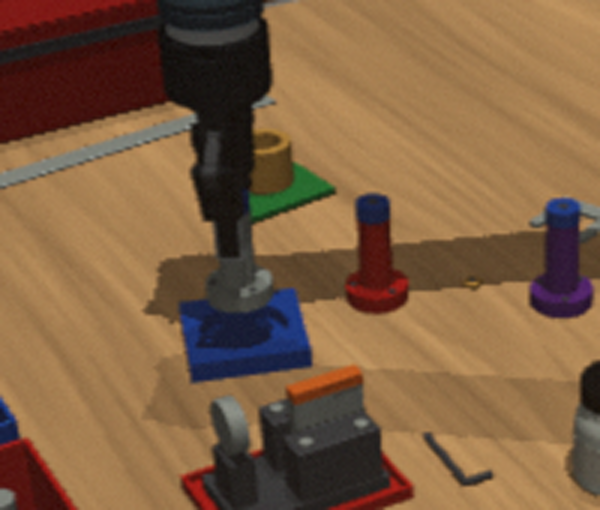

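Flanged shaft upright, its flange over the blue recess. I lower and release it.

>>> carry_out:
  rows:
    - [[1, 0.1, 0, 0, 0, 0, -1], [2, 0.1, 0, 0, 0, 0, -1], [2.8, 0.1, 0, 0, 0, 0, -1], [3.3, 0.1, 0, 0, 0, 0, -1], [3.6, 0.1, 0, 0, 0, 0, -1], [3.6, 0.1, 0, 0, 0, 0, -1], [3.7, 0.1, 0, 0, 0, 0, -1], [3.7, 0.1, 0, 0, 0, 0, -1]]

```text
time_s: 17.55
eef_pos: [0.6029, -0.208, 0.0442]
ee_rot: [[-0.003, 0.543, 0.839], [0.003, 0.839, -0.543], [-1.0, 0.001, -0.004]]
wrist_force: [-6.7, 4.5, 13.4]
opening: 0.0239
```

>>> carry_out:
  rows:
    - [[0, 0, 0, 0, 0, 0, 1], [0, 0, 0, 0, 0, 0, 1], [0, 0, 0, 0, 0, 0, 1], [0, 0, 0, 0, 0, 0, 1], [0, 0, 0, 0, 0, 0, 1], [0, 0, 0, 0, 0, 0, 1], [-3, 0, 0, 0, 0, 0, 1], [-7, 0, 0, 0, 0, 0, 1], [-11, 0, 0, 0, 0, 0, 1], [-14, 0, 0, 0, 0, 0, 1]]

```text
time_s: 18.38
eef_pos: [0.6047, -0.2093, 0.185]
ee_rot: [[0.003, 0.544, 0.839], [-0.001, 0.839, -0.544], [-1.0, 0.0, 0.003]]
wrist_force: [1.4, 0.0, 0.7]
opening: 0.0852
```

```bash
python3 go.py 628 -19.5 180 88.1
```

```text
now [ 604.7 -209.3  185. ] yaw 57.1 t 18.38 F [1.4 0.  0.7] open 85.2 q7 1.49
shift cm [ 0.49 17.2  -8.36] turn [-31.    0.2   0. ] rows 4.6
```

>>> carry_out:
  rows:
    - [[0.5, 3.5, -1.7, -6, 0, 0, 1], [0.5, 7, -3.4, -12, 0, 0, 1], [0.5, 10.5, -5.1, -18, 0, 0, 1], [0.5, 14, -6.8, -24, 0, 0, 1], [0.5, 16.2, -7.9, -29, 0, 0, 1], [0.5, 17.2, -8.4, -31, 0, 0, 1], [0.5, 17.2, -8.4, -31, 0, 0, 1], [0.5, 17.2, -8.4, -31, 0, 0, 1], [0.5, 17.2, -8.4, -31, 0, 0, 1], [0.5, 17.2, -8.4, -31, 0, 0, 1]]

```text
time_s: 19.22
eef_pos: [0.6264, -0.0228, 0.1771]
ee_rot: [[-0.0, 0.04, 0.999], [-0.002, 0.999, -0.04], [-1.0, -0.002, 0.0]]
wrist_force: [-0.4, 0.5, 0.8]
opening: 0.0854
```

```bash
python3 go.py 628 -19.5 100 88.1
```

```text
now [626.4 -22.8 177.1] yaw 87.7 t 19.22 F [-0.4  0.5  0.8] open 85.4 q7 1.66
shift cm [7.71 0.35 0.15] turn [-0.4  0.   0.1] rows 1.9
```

>>> carry_out:
  rows:
    - [[2, 0.2, 0.1, -0.4, 0, 0, 1], [4, 0.2, 0.1, -0.4, 0, 0, 1], [6, 0.2, 0.1, -0.4, 0, 0, 1], [7.7, 0.2, 0.1, -0.4, 0, 0, 1], [7.7, 0.2, 0.1, -0.4, 0, 0, 1], [7.7, 0.2, 0.1, -0.4, 0, 0, 1], [7.7, 0.2, 0.1, -0.4, 0, 0, 1], [7.7, 0.2, 0.1, -0.4, 0, 0, 1]]

```text
time_s: 19.88
eef_pos: [0.6292, -0.0176, 0.1017]
ee_rot: [[0.003, 0.028, 1.0], [-0.0, 1.0, -0.028], [-1.0, -0.0, 0.003]]
wrist_force: [-0.3, -0.2, -0.0]
opening: 0.085
```

```bash
python3 go.py 628 -20 60 88.1
python3 - <<'E'
from h import *
c=capture("scene"); cv2.imwrite("pics/s6.png",cv2.resize(c["image"][190:320,190:350],None,fx=4,fy=4,interpolation=2)[:,:,::-1])
E
```

```text
now [629.2 -17.6 101.7] yaw 88.4 t 19.88 F [-0.3 -0.2 -0. ] open 85.0 q7 1.7
shift cm [ 4.17 -0.24 -0.12] turn [0.3 0.2 0. ] rows 1.0
```

View pics/s6.png

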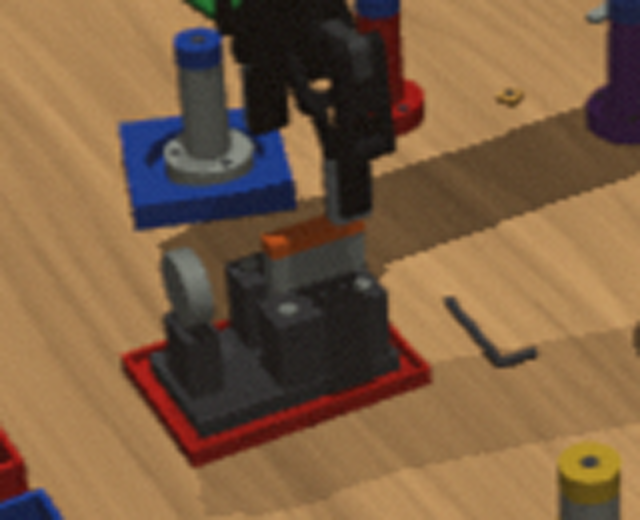

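Flanged shaft seated in blue. The gripper straddles the spacer, above the jaws. I descend to TCP z about 61 mm (jaw tops at 55) and close.

>>> carry_out:
  rows:
    - [[1.5, -0.2, -0.1, 0.3, 0, 0, 1], [3, -0.2, -0.1, 0.3, 0, 0, 1], [4.1, -0.2, -0.1, 0.3, 0, 0, 1], [4.1, -0.2, -0.1, 0.3, 0, 0, 1], [4.1, -0.2, -0.1, 0.3, 0, 0, 1], [4.1, -0.2, -0.1, 0.3, 0, 0, 1], [4.1, -0.2, -0.1, 0.3, 0, 0, 1]]

```text
time_s: 20.52
eef_pos: [0.6278, -0.0186, 0.0602]
ee_rot: [[0.002, 0.032, 0.999], [0.0, 1.0, -0.032], [-1.0, 0.0, 0.002]]
wrist_force: [0.2, -1.0, 0.2]
opening: 0.0855
```

```bash
python3 go.py 628 -20 60 88.1
```

```text
now [627.8 -18.6  60.2] yaw 88.2 t 20.52 F [ 0.2 -1.   0.2] open 85.5 q7 1.72
shift cm [ 0.02 -0.14  0.02] turn [ 0.1  0.1 -0. ] rows 0.0
```

>>> carry_out:
  rows:
    - [[0, -0.1, 0, 0, 0, 0, -1], [0, -0.1, 0, 0, 0, 0, -1], [0, -0.1, 0, 0, 0, 0, -1], [0, -0.1, 0, 0, 0, 0, -1], [0, -0.1, 0, 0, 0, 0, -1], [0, -0.1, 0, 0, 0, 0, -1], [0, -0.1, 0, 0, 0, 0, -1], [0, -0.1, 0, 0, 0, 0, -1]]

```text
time_s: 21.18
eef_pos: [0.6269, -0.0191, 0.0591]
ee_rot: [[0.0, 0.031, 1.0], [0.0, 1.0, -0.031], [-1.0, 0.0, 0.0]]
wrist_force: [-1.2, 0.5, 0.5]
opening: 0.011
```

>>> carry_out:
  rows:
    - [[-0.5, 0, 0, 0, 0, 0, -1], [-1, 0, 0, 0, 0, 0, -1], [-1.5, 0, 0, 0, 0, 0, -1], [-2, 0, 0, 0, 0, 0, -1], [-2.7, 0, 0, 0, 0, 0, -1], [-3.5, 0, 0, 0, 0, 0, -1], [-4.5, 0, 0, 0, 0, 0, -1], [-6, 0, 0, 0, 0, 0, -1], [-9, 0, 0, 0, 0, 0, -1], [-13, 0, 0, 0, 0, 0, -1]]

```text
time_s: 22.02
eef_pos: [0.6238, -0.0198, 0.1874]
ee_rot: [[-0.007, 0.032, 0.999], [-0.001, 0.999, -0.032], [-1.0, -0.001, -0.007]]
wrist_force: [0.8, -0.1, -2.3]
opening: 0.0109
```

```bash
python3 go.py 485 415 190 86
python3 - <<'E'
from h import *
c=capture("scene"); cv2.imwrite("pics/s7.png",cv2.resize(c["image"][150:330,180:380],None,fx=3,fy=3,interpolation=2)[:,:,::-1])
E
```

```text
now [623.8 -19.8 187.4] yaw 88.2 t 22.02 F [ 0.8 -0.1 -2.3] open 10.9 q7 1.66
shift cm [ -0.21  43.02 -15.27] turn [ 2.2 -0.4  0.1] rows 10.9
```

View pics/s7.png

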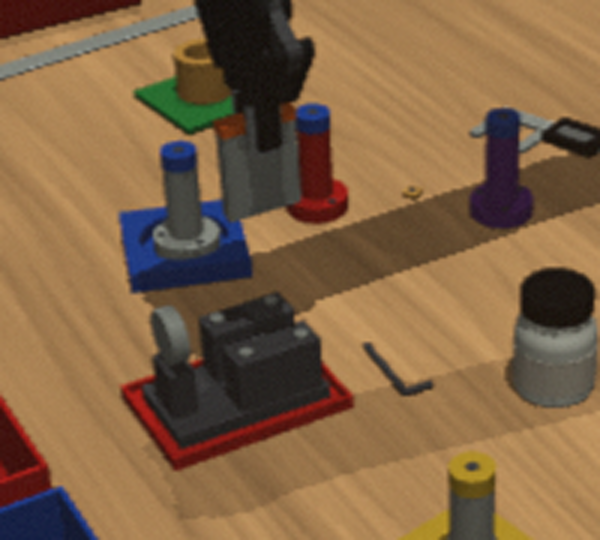

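Spacer is out and upright. I carry it to the orange nest.

>>> carry_out:
  rows:
    - [[0, 2, -0.7, 0, 0, 0, -1], [0, 5, -1.8, 0, 0, 0, -1], [0, 8, -2.8, 0, 0, 0, -1], [0, 11, -3.9, 0, 0, 0, -1], [0, 14, -5, 0, 0, 0, -1], [0, 17, -6, 1, 0, 0, -1], [0, 20, -7.1, 1, 0, 0, -1], [0, 23, -8.2, 2, 0, 0, -1], [0, 26, -9.2, 2, 0, 0, -1], [0, 29, -10.3, 2, 0, 0, -1]]

```text
time_s: 22.9
eef_pos: [0.5332, 0.2745, 0.1902]
ee_rot: [[0.002, 0.068, 0.998], [0.001, 0.998, -0.068], [-1.0, 0.001, 0.002]]
wrist_force: [0.7, -0.4, -2.3]
opening: 0.0107
```

>>> carry_out:
  rows:
    - [[0, 3, -1, 0, 0, 0, -1], [0, 6, -2.1, 0, 0, 0, -1], [0, 9, -3.2, 0, 0, 0, -1], [0, 11.5, -4, 0, 0, 0, -1], [0, 13, -4.6, 0, 0, 0, -1], [0, 13.5, -4.8, 0, 0, 0, -1], [0, 13.5, -4.8, 0, 0, 0, -1], [0, 13.5, -4.8, 0, 0, 0, -1], [0, 13.5, -4.8, 0, 0, 0, -1], [0, 13.5, -4.8, 0, 0, 0, -1]]

```text
time_s: 23.73
eef_pos: [0.4957, 0.4083, 0.1891]
ee_rot: [[0.001, 0.071, 0.997], [-0.001, 0.997, -0.071], [-1.0, -0.001, 0.001]]
wrist_force: [-0.3, -1.1, -2.3]
opening: 0.0107
```

```bash
python3 go.py 485 415 85 86
```

```text
now [495.7 408.3 189.1] yaw 85.9 t 23.73 F [-0.3 -1.1 -2.3] open 10.7 q7 0.84
shift cm [10.41  0.6  -1.13] turn [-0.1  0.   0.1] rows 2.5
```

>>> carry_out:
  rows:
    - [[2, 0.6, -1, 0, 0, 0, -1], [5, 0.6, -1, 0, 0, 0, -1], [7.5, 0.6, -1.1, 0, 0, 0, -1], [9.5, 0.6, -1.1, 0, 0, 0, -1], [10.4, 0.6, -1.1, 0, 0, 0, -1], [10.4, 0.6, -1.1, 0, 0, 0, -1], [10.4, 0.6, -1.1, 0, 0, 0, -1], [10.4, 0.6, -1.1, 0, 0, 0, -1], [10.4, 0.6, -1.1, 0, 0, 0, -1]]

```text
time_s: 24.48
eef_pos: [0.4851, 0.4191, 0.0873]
ee_rot: [[0.003, 0.067, 0.998], [0.003, 0.998, -0.067], [-1.0, 0.003, 0.003]]
wrist_force: [-0.1, 0.5, -3.0]
opening: 0.0107
```

```bash
python3 go.py 485 415 48 86
python3 - <<'E'
from h import *
c=capture("scene"); cv2.imwrite("pics/s8.png",cv2.resize(c["image"][270:430,380:580],None,fx=3,fy=3,interpolation=2)[:,:,::-1])
E
```

```text
now [485.1 419.1  87.3] yaw 86.2 t 24.48 F [-0.1  0.5 -3. ] open 10.7 q7 0.85
shift cm [ 3.93 -0.42  0.  ] turn [ 0.2  0.2 -0.2] rows 0.9
```

View pics/s8.png

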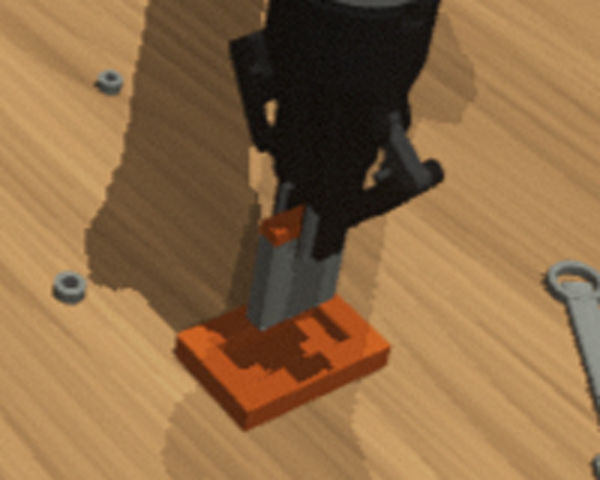

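Spacer upright above the orange recess and lined up with it. I correct y by -4 mm and check before the last part.

>>> carry_out:
  rows:
    - [[0, -0.3, 0, 0, 0, 0, -1], [0.5, -0.3, 0, 0, 0, 0, -1], [1, -0.3, 0, 0, 0, 0, -1], [1.5, -0.3, 0, 0, 0, 0, -1], [1.8, -0.3, 0, 0, 0, 0, -1], [1.8, -0.3, 0, 0, 0, 0, -1], [1.8, -0.3, 0, 0, 0, 0, -1]]

```text
time_s: 25.12
eef_pos: [0.4828, 0.4149, 0.0663]
ee_rot: [[-0.001, 0.066, 0.998], [-0.001, 0.998, -0.066], [-1.0, -0.001, -0.001]]
wrist_force: [0.5, -0.1, -1.8]
opening: 0.0104
```

```bash
python3 go.py 485 415 48 86
```

```text
now [482.8 414.9  66.3] yaw 86.2 t 25.12 F [ 0.5 -0.1 -1.8] open 10.4 q7 0.86
shift cm [1.83 0.02 0.22] turn [ 0.2 -0.1  0.1] rows 0.4
```

>>> carry_out:
  rows:
    - [[0.5, 0, 0.1, 0, 0, 0, -1], [1, 0, 0.1, 0, 0, 0, -1], [1.4, 0, 0.1, 0, 0, 0, -1], [1.7, 0, 0.1, 0, 0, 0, -1], [1.8, 0, 0.1, 0, 0, 0, -1], [1.85, 0, 0.1, 0, 0, 0, -1], [1.85, 0, 0.1, 0, 0, 0, -1]]

```text
time_s: 25.7
eef_pos: [0.4842, 0.4151, 0.0484]
ee_rot: [[-0.0, 0.066, 0.998], [-0.0, 0.998, -0.066], [-1.0, -0.0, -0.0]]
wrist_force: [-0.5, -0.2, -2.3]
opening: 0.0105
```

```bash
python3 go.py 485 415 48 86
```

```text
now [484.2 415.1  48.4] yaw 86.2 t 25.7 F [-0.5 -0.2 -2.3] open 10.5 q7 0.87
shift cm [ 0.04 -0.01  0.08] turn [ 0.2 -0.   0. ] rows 0.0
```

>>> carry_out:
  rows:
    - [[0.05, 0, 0, 0, 0, 0, -1], [0.1, 0, 0, 0, 0, 0, -1], [0.15, 0, 0, 0, 0, 0, -1], [0.15, 0, 0, 0, 0, 0, -1], [0.15, 0, 0, 0, 0, 0, -1]]

```text
time_s: 26.12
eef_pos: [0.4845, 0.4154, 0.0481]
ee_rot: [[0.0, 0.067, 0.998], [0.001, 0.998, -0.067], [-1.0, 0.001, 0.0]]
wrist_force: [-3.0, -2.2, 5.9]
opening: 0.011
```

Contact at 48 mm as expected. I release and rise well clear.

>>> carry_out:
  rows:
    - [[0, 0, 0, 0, 0, 0, 1], [0, 0, 0, 0, 0, 0, 1], [0, 0, 0, 0, 0, 0, 1], [0, 0, 0, 0, 0, 0, 1], [0, 0, 0, 0, 0, 0, 1], [0, 0, 0, 0, 0, 0, 1], [-3, 0, 0, 0, 0, 0, 1], [-7, 0, 0, 0, 0, 0, 1], [-11, 0, 0, 0, 0, 0, 1], [-15, 0, 0, 0, 0, 0, 1]]

```text
time_s: 26.95
eef_pos: [0.4839, 0.4147, 0.1981]
ee_rot: [[-0.001, 0.067, 0.998], [-0.001, 0.998, -0.067], [-1.0, -0.001, -0.001]]
wrist_force: [0.8, 1.0, -0.1]
opening: 0.0852
```

>>> carry_out:
  rows:
    - [[-3, 3, -3, 0, 0, 0, 1], [-4, 6, -6, 0, 0, 0, 1], [-4, 9, -9, 0, 0, 0, 1], [-4, 12, -12, 0, 0, 0, 1], [-4, 15, -15, 0, 0, 0, 1], [-4, 17, -17, 0, 0, 0, 1], [-4, 17, -17, 0, 0, 0, 1], [-4, 17, -17, 0, 0, 0, 1], [-4, 17, -17, 0, 0, 0, 1], [-4, 17, -17, 0, 0, 0, 1]]

```text
time_s: 27.78
eef_pos: [0.328, 0.5945, 0.2368]
ee_rot: [[0.001, 0.069, 0.998], [-0.001, 0.998, -0.069], [-1.0, -0.001, 0.001]]
wrist_force: [0.3, 0.4, -0.2]
opening: 0.0855
```

```bash
python3 go.py; python3 - <<'E'
from meas import *
c=capture("scene"); cv2.imwrite("pics/end_s.png",c["image"][:,:,::-1])
t=capture("top"); cv2.imwrite("pics/end_t.png",cv2.resize(t["image"][130:330,100:570],None,fx=1.7,fy=1.7,interpolation=2)[:,:,::-1])
Y=(22,32);B=(105,125);O=(8,20)
for k,P,h,r,z in(("slim",(.618,.2105),Y,9,.089),("flg",(.6045,-.2085),B,9,.089),("spacer",(.485,.415),O,18,.072),("bush",(.4865,-.422),(15,26),16,.048)):
    b=blob(t,proj(t,[*P,z]),r,h,190 if k=="bush" else 110); print(k,None if b is None else (b[0],rect(t,b[2],z)))
print([(np.round(r["point"],1),r["p"]) for r in look_for(t,"jar")])
E
```

```text
now [328.  594.5 236.8] yaw 86.0 t 27.78 F [ 0.3  0.4 -0.2] open 85.5 q7 0.44
slim (np.int32(238), array([618.7, 211.7,  35.3,  34. ,  43.4]))
flg (np.int32(203), array([ 607.3, -208. ,   34. ,   32.3,   43.3]))
spacer (np.int32(739), array([487. , 420. ,  62.1,  70. ,  74.6]))
bush (np.int32(291), array([ 482.3, -422.7,   46.9,   50.8,   84.7]))
[(array([296. , 257.3]), 0.68)]
```

View pics/end_s.png

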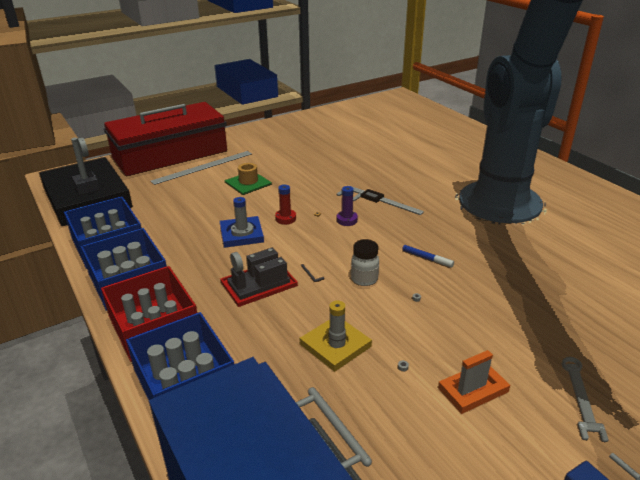

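View pics/end_t.png

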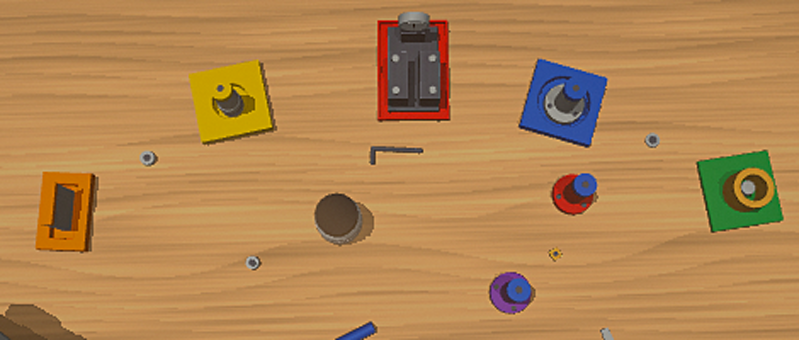

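Both pictures show all four parts upright inside their nests and the jar at its old pixel. The colour-blob numbers for the slim shaft, flanged shaft and spacer ran into the same-coloured nests, so they prove nothing. The recess play is at most 8.5 mm, which is inside the limits.

```bash
python3 -c "
from plant import *
print(hand_in())"
```

```text
the job is handed in; nothing more can be done
None
```

All four parts are back in their nests, and I handed the job in at about 28 s of the 125 s allowed. I moved them in the order bushing, slim shaft, flanged shaft, spacer. Each was lowered until it seated, then released.

- **Seating heights:** the gripper heights at release match full seating for all four parts. For the slim shaft, flanged shaft and spacer the wrist force also showed contact (about 16, 13 and 6 N). The bushing showed only slight unloading, so I lowered it a last 1 mm before opening.
- **Final pictures:** both cameras show every part upright inside its nest. The jar is standing within about 2 pixels of where it was found at the start. The arm is clear of everything, with the gripper open.
- **Bushing position:** the final measurement puts it about 4 mm from the post centre; the limit is 12 mm.
- **Failed check:** my final colour measurement did not work for the slim shaft, flanged shaft and spacer, because their tops merged with the same-coloured nests. For those three I rely on the pictures, the gripper positions at release and the recess walls, which leave at most 8.5 mm of play along each side.

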